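# Load the last culture plate and shut the heavy incubation chamber cover

### The arm

A 6-joint arm with a two-finger parallel gripper is mounted at the origin on the work surface. World frame = base frame: x ahead of the robot, y to its left, z up, the work surface at z = 0. Lengths are in mm, angles in rad, forces in N, time in s.
With the tool pointing down it reaches from about 275 to 750 mm from the base axis. Payload 10.2 kg.
Tool frame: the origin (TCP) lies on the front face of the gripper's body, between the roots of the fingers; the fingertips stand 73 mm ahead of it and the grasp point (between the pads) lies 54 mm ahead of it; z points along the fingers, y is the direction in which the jaws open and shut (so a half turn about z gives the same grasp; the last joint's range is limited). The gripper opens to 85 mm and grips with 20 to 120 N. Pads are 22 mm wide; open, the fingers measure 114 mm over their backs; the gripper's body (76 mm by 85 mm) begins 54 mm behind the grasp point. The pads swing forward as they close: fully open they stand 13 mm farther back than shut.
Start: joints at [0.975, 0.313, 1.498, -0, 1.331, -0.223], TCP at [191.231, 488.94, 303.894] pointing down, gripper open.
Joint ranges: [-2.94, 2.94], [-0.97, 2.17], [0.19, 2.56], [-1.23, 4.37], [0.02, 3.11], [-2.88, 2.88]. Speed limits (rad/s): [2.39, 2.39, 3.01, 3.14, 3.14, 3.14].

### API

Orientations are given as a unit quaternion [w, x, y, z].
In Python, from rig import ctrl gives the robot as it stands.
- The arm moves only by the tool move_arm, never from a script. Its argument "series" is a list of rows, each a list of 3 entries, a list of its own where there are three numbers: the shift along the tool's x, y, z in mm, then the turn about the tool's z in degrees, then the opening, from 0 (shut) to 1 (fully open). In form: [[[tx, ty, tz], yaw, grip], ...]. A call has 1 to 10 rows; each row is the pose to reach, as a shift and turn from the pose commanded when the call began, along the tool's axes at that moment; what a row does not reach only later rows make up. A row lasts 1/8 s, in which the tool goes at most 62.5 mm and 10.7 degrees, less where a joint would pass 70% of its speed; a pose out of reach is approached as far as the arm can. A call with a gripper value outside its range is refused whole. The fingers move at their own pace and stop on an object; "force" is the grip in N (left out, the last holds). Time passes only in rows, so rows that repeat a pose let the fingers close. It gives the time, the measured TCP pose, the force and the opening at its end, in the units of the state.
- ctrl.sense(): the state, without advancing time (a new reading comes with each control period).
- ctrl.capture(name): name is "scene" or "top"; returns (picture, depth): 384x512x3 uint8, red, green, blue; 384x512 float32, mm along the optical axis (not along the pixel's ray), 0 where there is no reading.
- ctrl.camera_model(name): a dict with "fov_y" (degrees; the focal length in pixels is half the picture's height over the tangent of half this angle, whatever the lens; pixels are square), "cx", "cy" (the principal point, pixels), "dist_coeffs" ([k1, k2, p1, p2, k3] as OpenCV has them; the pictures are not rectified), "rvec" (rotation vector, rad) and "tvec" (3), from world to camera coordinates, as OpenCV has them. Camera axes: x right, y down, z forward; pixel columns grow to the right and rows downward; lengths in mm; the calibration is good to about 2 mm. A picture is of the moment at which its call begins. camera_model takes no time and is no camera call.
- ctrl.finish_job(): hands the job in, once; it reports no verdict.
The state is a dict: "time_s": time; "joints": joint angles; "dq": joint speeds; "tau": joint torques, N m; "eef_pos": TCP position; "ee_rot": TCP orientation; "force": force on the tool from outside, world axes, zero at the start; "wrist_torque": the same for the moment, N m; "grip_width": opening from 0.0 (shut) to 1.0 (fully open).
Only numpy, scipy, OpenCV 4.12 (cv2) and the standard library are available. Lean on these libraries where they do the work, as an engineer would, in place of code of your own. Each camera call takes 0.05 s, during which the arm holds its last target.

### The job

Lay the loose culture plate flat on the floor of the open incubation chamber, beside the stack already in there. Then bring the heavy cover down by its bar under control all the way, without letting it drop or slam, and press it gently home, by feel, until the roller catch snaps past and it stays fully shut on its seal. Leave the other things on the bench where they stand.

Things in the scene. Friction and masses are not known exactly. Their poses are not given: they have to be found in the camera images.
- chamber: white chamber fixed to the bench, open on top, 200 (its x) x 240 (its y) x 75 mm high, walls and floor 8 mm. Origin: centre of its underside; x points from the bar side to the hinge side (away from the robot at yaw 0), z up. A fixed stack of three plates, 60 mm across, 45 mm high, stands inside at x = 45, y = 70 mm. The catch stands 28 mm out of its front (-x) wall at y = -95 mm
- seal: rubber rim on the chamber's front wall, with the sprung roller catch; origin 96 mm in front of the chamber's centre, 80 mm above the bench, nominally the rubber's top. Rubber and catch may really sit up to 4 mm higher or lower. The catch carries the cover's weight; some 8 to 13 N more, pressed down on the bar, drives it past the roller: the force drops, then rises on the rubber. Over 25 N harms it
- cover (a joint): angle (rad) of the heavy blue framed cover with clear window (200 x 240 x 12 mm, 0.95 to 1.5 kg) on its hinge, which lies along chamber y at chamber x = +100 mm, 80 mm above the bench. 0 = nominally shut, 1.57 upright, 1.75 leaning back at its stop. Friction holds it above about 1.45; below that it falls. It comes to rest on the catch at 0.04 to 0.09; snapped shut it reads -0.03 to 0.025
- cover_hinge (a point): point on the hinge axis in the middle of the cover's width; its x axis points from the bar to the hinge in the plane of the cover, y along the hinge
- bar (a point): middle of the round steel bar along the cover's free edge, 14 mm thick, 132 mm free between its brackets, parallel to the hinge, 245 mm from the hinge axis along the cover and 6 mm to its outer side, with 38 mm free between it and the cover's edge; fingers can go round it from above. Axes as at the hinge point
- plate_mid (a point): loose closed culture plate with dark red filling, 60 mm across, 15 mm high, 30 g, lying flat on the bench; the point is its centre, half-way up
- tip_jar: clear jar of coloured pipette tips, 80 mm across, 85 mm high; origin under its centre; leave alone
- media_bottle: glass bottle with lilac cap, 86 mm across, 171 mm high; origin under its centre; leave alone
- tube_rack: green rack with blue-capped tubes, 60 x 120 x 107 mm; origin under its centre; leave alone
- plates_a: tall stack of culture plates, 88 mm across, 105 mm high; origin under its centre; leave alone
- plates_b: stack of culture plates, 88 mm across, 75 mm high; origin under its centre; leave alone
- well_block: flat cream well block, 85 x 125 x 16 mm; origin under its centre; leave alone

How it is judged:
By the outcome, as a careful person would: the job done as asked, in the order asked, and still so for the second after the job is handed in, with the robot touching nothing.
It also fails if it takes over 70 s, if anything falls off the work surface, if the arm or the gripper's body presses on something with over 40 N, if the wrist force passes 120 N, or if a joint passes its speed limit or range.

## Working session

There is one attempt and no reset: what is moved stays moved. The work goes in short steps, Python scripts to look and compute and a tool call to move; the robot and the scene stay as the last step left them, time stands still between calls to the robot, and variables do not carry over. Pictures are saved under pics/ and viewed, and the job is handed in when it is done.

Besides the shell and the picture viewer there is one more tool, called after "Request:" by a JSON object that holds its "op" and its "data", one argument or row to a line. move_arm: Moves the arm, as the interface text tells. Its arguments: {"type":"object","properties":{"series":{"type":"array","items":{"type":"array"}},"force":{"type":"number"}},"required":["series"]}

```bash
ls; mkdir -p pics
cat > h.py <<'E'
import numpy as np, cv2, json
from rig import ctrl
def K(n):
    m=ctrl.camera_model(n); f=192/np.tan(np.radians(m['fov_y'])/2)
    return np.array([[f,0,m['cx']],[0,f,m['cy']],[0,0,1]]),np.array(m['dist_coeffs'],float),np.array(m['rvec'],float),np.array(m['tvec'],float)
def px2w(n,u,v,d=None,z=None):
    k,D,r,t=K(n); R=cv2.Rodrigues(r)[0]
    p=cv2.undistortPoints(np.array([[[u,v]]],float),k,D)[0,0]; ray=np.array([p[0],p[1],1])
    if d is not None: return R.T@(ray*d-t.ravel())
    c=-R.T@t.ravel(); w=R.T@ray
    return c+w*(z-c[2])/w[2]
def w2px(n,P):
    k,D,r,t=K(n); return cv2.projectPoints(np.array(P,float).reshape(-1,1,3),r,t,k,D)[0][:,0]
def snap(n,name):
    a,d=ctrl.capture(n); cv2.imwrite(f'pics/{name}.png',a[:,:,::-1]); np.save(f'pics/{name}.npy',d); return a,d
E
python3 - <<'E'
from h import *
for n in('scene','top'):
    snap(n,n+'0'); print(ctrl.camera_model(n))
s=ctrl.sense(); print(s)
E
```

```text
pics
{'fov_y': 54.172566724090565, 'cx': 256.1571479992913, 'cy': 197.41097291953534, 'dist_coeffs': array([-0.02459713,  0.        ,  0.        ,  0.        ,  0.        ]), 'rvec': array([ 0.69026899,  2.77100021, -0.90601615]), 'tvec': array([ 479.02366171, -158.05721142, 1355.98632377])}
{'fov_y': 43.88509301418354, 'cx': 253.77999588083188, 'cy': 190.76078233953416, 'dist_coeffs': array([-0.14985147,  0.        ,  0.        ,  0.        ,  0.        ]), 'rvec': array([ 2.17327158, -2.20681581,  0.03922001]), 'tvec': array([  25.957715  ,  550.46069022, 1964.32292528])}
{'time_s': 0.1, 'joints': array([ 9.74625171e-01,  3.13392387e-01,  1.49833742e+00, -7.33662363e-07,
        1.33102157e+00, -2.23405780e-01]), 'dq': array([ 0.00094786, -0.00161125, -0.0015658 , -0.0004618 , -0.00011604,
        0.00065099]), 'tau': array([ 2.40619469e-03, -4.12894177e+01, -2.60142213e+01, -1.98061603e-04,
        3.06330032e-03,  2.86649552e-06]), 'eef_pos': array([191.13215196, 488.81696403, 303.40202753]), 'ee_rot': array([-2.30499634e-04,  1.85305334e-01,  9.82680822e-01, -5.31535113e-04]), 'force': array([0.62483592, 0.51860562, 0.08195988]), 'wrist_torque': array([ 0.00999015, -0.01413378,  0.02649307]), 'grip_width': 1.0014644033403164}
```

View pics/scene0.png

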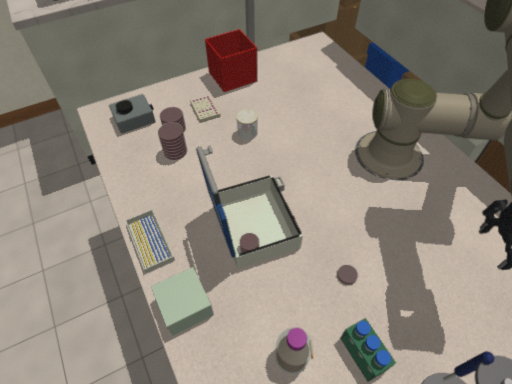

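View pics/top0.png

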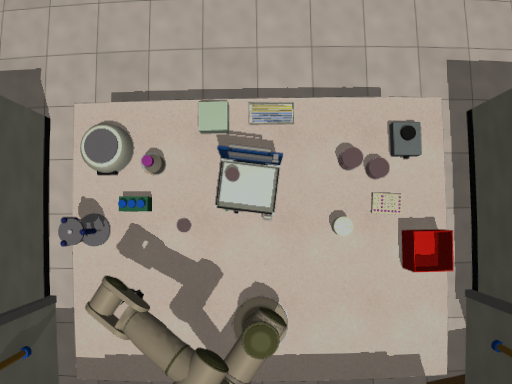

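The scene view shows the chamber around (257,220) with its cover upright at (215,200), and the loose plate at (347,275). In the top view the plate is at (184,225) and the chamber around (248,187). Next I'll enlarge both.

Run:
```python
from h import *
a=cv2.imread('pics/scene0.png'); b=cv2.imread('pics/top0.png')
cv2.imwrite('pics/sc_c.png',cv2.resize(a[140:290,185:375],None,fx=4,fy=4,interpolation=cv2.INTER_CUBIC))
cv2.imwrite('pics/tp_c.png',cv2.resize(b[130:240,170:300],None,fx=6,fy=5.4545454545,interpolation=cv2.INTER_CUBIC)[:600])
d=np.load('pics/top0.npy'); 
for u,v in [(184,225),(250,187),(232,174),(160,225)]: print(u,v,px2w('top',u,v,d=d[v,u]))
d=np.load('pics/scene0.npy'); 
for u,v in [(347,275),(250,243),(265,220)]: print(u,v,px2w('scene',u,v,d=d[v,u]))
```

```text
184 225 [412.89323631 308.67946348  21.74434205]
250 187 [566.51700224  32.92892774  16.3724391 ]
232 174 [618.66472856 104.81411326  53.33359385]
160 225 [413.62663418 413.30398805   3.49661837]
347 275 [418.95422464 319.15178512  13.89459816]
250 243 [623.26579515 115.95844488  50.29818431]
265 220 [533.76868918  43.96760726   8.64687327]
```

View pics/sc_c.png

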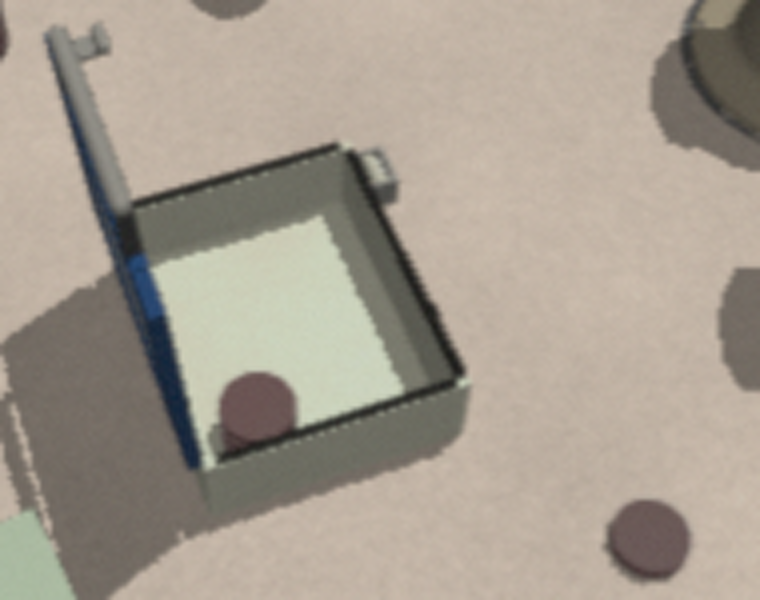

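View pics/tp_c.png

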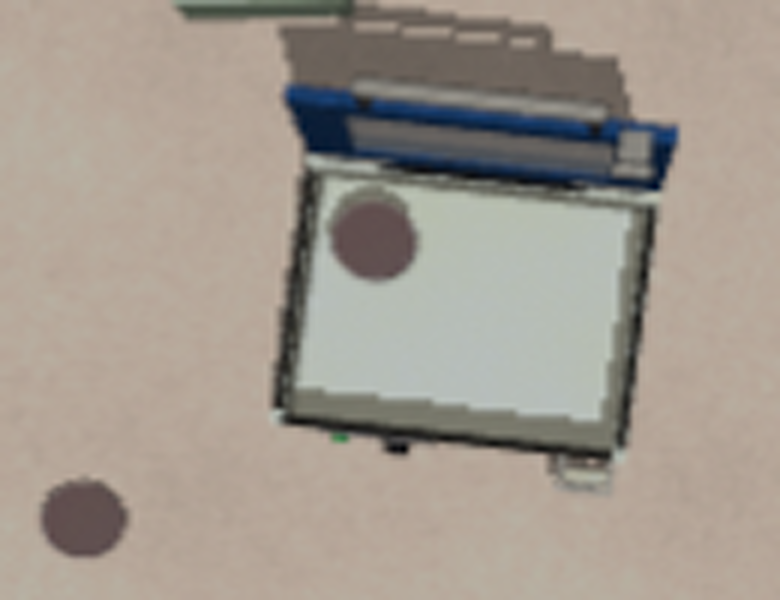

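```bash
cat > fit.py <<'E'
from h import *
from scipy.optimize import least_squares
def tp(x,y): return (170+(x+.5)/6-.5,130+(y+.5)/(600/110)-.5)
def sc(x,y): return (185+(x+.5)/4-.5,140+(y+.5)/4-.5)
for n in('scene','top'):
    k,D,r,t=K(n); print(n,-cv2.Rodrigues(r)[0].T@t)
print('plate',px2w('top',*tp(84,518),z=15),px2w('scene',*sc(650,536),z=15))
obs=[('top',tp(277,418),(-100,120,75)),('top',tp(622,456),(-100,-120,75)),
 ('scene',sc(465,380),(-100,120,75)),('scene',sc(345,148),(-100,-120,75)),('scene',sc(205,468),(100,120,75)),
 ('top',tp(375,241),(45,70,45)),('scene',sc(259,410),(45,70,45)),('top',tp(655,205),(100,-120,75))]
def loc(p,P): c,s=np.cos(p[2]),np.sin(p[2]); return np.array([p[0]+c*P[0]-s*P[1],p[1]+s*P[0]+c*P[1],P[2]])
def res(p):
    return np.concatenate([w2px(n,loc(p,P))[0]-np.array(uv) for n,uv,P in obs])
r=least_squares(res,[570,40,0],x_scale=[1,1,.01],loss='soft_l1'); print(r.x,np.round(res(r.x).reshape(-1,2),1))
E
python3 fit.py
```

```text
scene [ 853.39712611  597.70746967 1003.79469348]
top [ 453.59258116   -7.93897228 1989.07920211]
plate [414.60877517 311.49218929  15.        ] [416.63076554 316.18463038  15.        ]
[ 5.69242096e+02  4.35064283e+01 -1.31782133e-01] [[-1.2  0.5]
 [ 0.6  0.5]
 [ 1.3  0.4]
 [ 0.2 -2.3]
 [-0.1  0.5]
 [-0.5 -0.7]
 [-0.7 -0.6]
 [ 0.8 -2.8]]
```

```bash
cat > ov.py <<'E'
from h import *
import sys
def loc(p,P): c,s=np.cos(p[2]),np.sin(p[2]); return np.array([p[0]+c*P[0]-s*P[1],p[1]+s*P[0]+c*P[1],P[2]])
def cov(p,th,P): # P: along from hinge to bar, y, out
    a,y,o=P; x=100-a*np.cos(th)+o*np.sin(th)  ; z=80+a*np.sin(th)+o*np.cos(th); return loc(p,(x,y,z))
def overlay(p,th,tag,src='0',plate=None):
    for n,(x0,x1,y0,y1) in {'scene':(185,375,140,290),'top':(170,300,140,240)}.items():
        im=cv2.imread(f'pics/{n}{src}.png')[y0:y1,x0:x1]; f=4 if n=='scene' else 6
        im=cv2.resize(im,None,fx=f,fy=f,interpolation=cv2.INTER_CUBIC)
        def L(pts,col,close=True):
            q=(w2px(n,pts)-[x0,y0]+.5)*f; cv2.polylines(im,[q.round().astype(int)],close,col,1)
        for z,ins in((0,0),(75,0),(75,8),(8,8)):
            L([loc(p,(sx*(100-ins),sy*(120-ins),z)) for sx,sy in((-1,-1),(-1,1),(1,1),(1,-1))],(0,255,0))
        t=np.linspace(0,6.28,40)
        L([loc(p,(45+30*np.cos(a),70+30*np.sin(a),45)) for a in t],(0,255,255))
        if plate is not None: L([(plate[0]+30*np.cos(a),plate[1]+30*np.sin(a),15) for a in t],(0,255,255))
        L([cov(p,th,(a,y,0)) for a,y in((0,-120),(200,-120),(200,120),(0,120))],(255,0,255))
        L([cov(p,th,(245,-66,6)),cov(p,th,(245,66,6))],(0,0,255),False)
        cv2.imwrite(f'pics/ov_{n}_{tag}.png',im)
if __name__=='__main__':
    overlay([float(v) for v in sys.argv[1:4]],float(sys.argv[4]),sys.argv[5],plate=(415.5,314))
E
python3 ov.py 569.2 43.5 -0.1318 1.65 a
```

```text
(no output)
```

View pics/ov_scene_a.png

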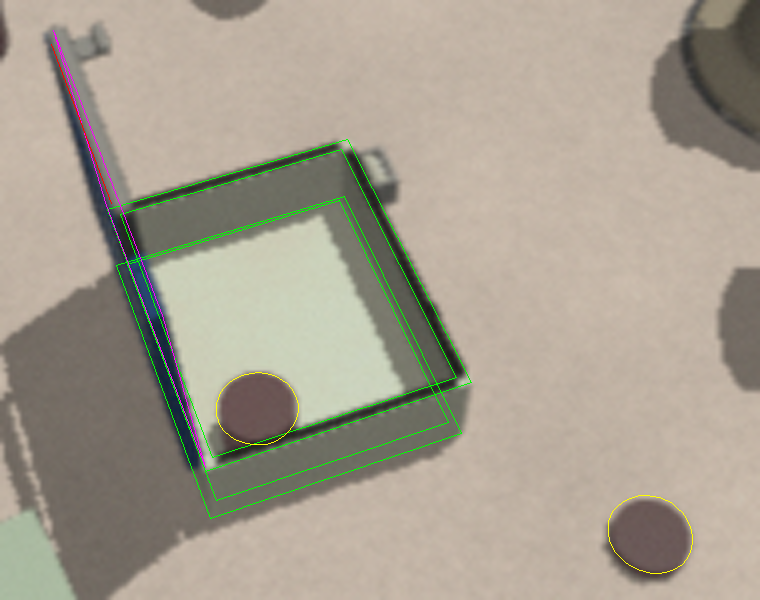

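View pics/ov_top_a.png

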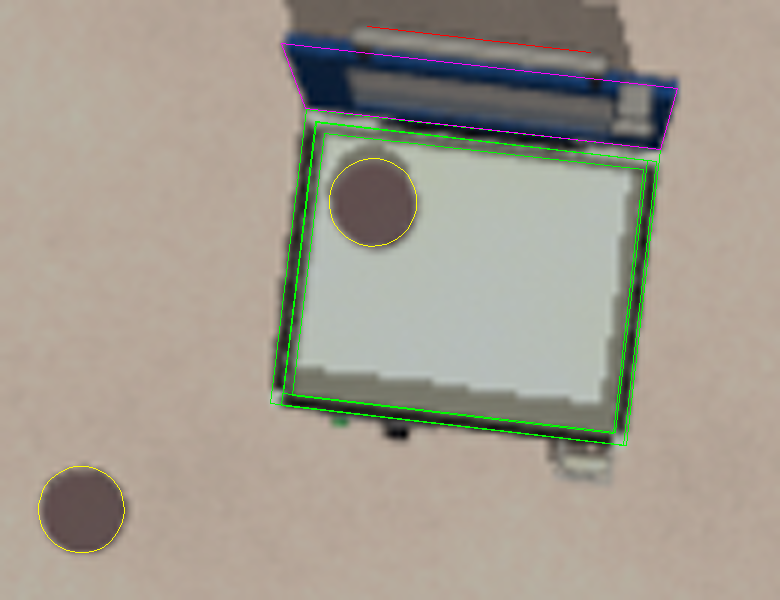

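```bash
cat > go.py <<'E'
from h import *
import sys
from scipy.spatial.transform import Rotation as Ro
s=ctrl.sense(); q=s['ee_rot']; R=Ro.from_quat([q[1],q[2],q[3],q[0]]).as_matrix()
print('t',s['time_s'],'pos',s['eef_pos'].round(1),'heading',np.degrees(np.arctan2(R[1,1],R[0,1])).round(2),'tilt',R[:,2].round(3),'F',s['force'].round(1),'g',round(s['grip_width'],3),'j',s['joints'].round(2))
if len(sys.argv)>1:
    T=np.array([float(v) for v in sys.argv[1:4]]); print('shift',(R.T@(T-s['eef_pos'])).round(1))
    if len(sys.argv)>4: print('yaw',-(float(sys.argv[4])-np.degrees(np.arctan2(R[1,1],R[0,1]))))
E
python3 go.py 415.5 314 130 -7.5
```

```text
t 0.1 pos [191.1 488.8 303.4] heading 68.64 tilt [-0.001 -0.001 -1.   ] F [0.6 0.5 0.1] g 1.001 j [ 0.97  0.31  1.5  -0.    1.33 -0.22]
shift [-272.7  -80.9  173.4]
yaw 76.14213553016033
```

Request:
{"op": "move_arm", "data": {
  "series": [
    [[-15, -5, 5], 5, 1],
    [[-50, -15, 20], 14, 1],
    [[-90, -26, 45], 23, 1],
    [[-130, -38, 75], 33, 1],
    [[-170, -50, 105], 43, 1],
    [[-210, -62, 130], 53, 1],
    [[-240, -71, 150], 63, 1],
    [[-262, -78, 165], 71, 1],
    [[-272.5, -81, 173], 76, 1],
    [[-272.5, -81, 173], 76, 1]
  ]
}}

```text
time_s: 1.35
eef_pos: [415.6, 313.8, 130.2]
ee_rot: [-0.0, 0.751, 0.66, -0.001]
force: [-0.1, 0.4, 0.1]
grip_width: 1.001
```

```bash
python3 - <<'E'
from h import *
a,d=snap('scene','scene1')
cv2.imwrite('pics/s1c.png',cv2.resize(a[200:330,270:430,::-1],None,fx=4.5,fy=4.5,interpolation=cv2.INTER_CUBIC))
E
python3 go.py 415.5 314 71 -7.5
```

```text
t 1.4 pos [415.3 314.2 130.7] heading -7.28 tilt [-0.001 -0.    -1.   ] F [-0.7  0.1 -0.1] g 1.001 j [0.42 0.51 1.71 0.   0.92 0.55]
shift [-0.1  0.2 59.7]
yaw 0.2215422173698265
```

View pics/s1c.png

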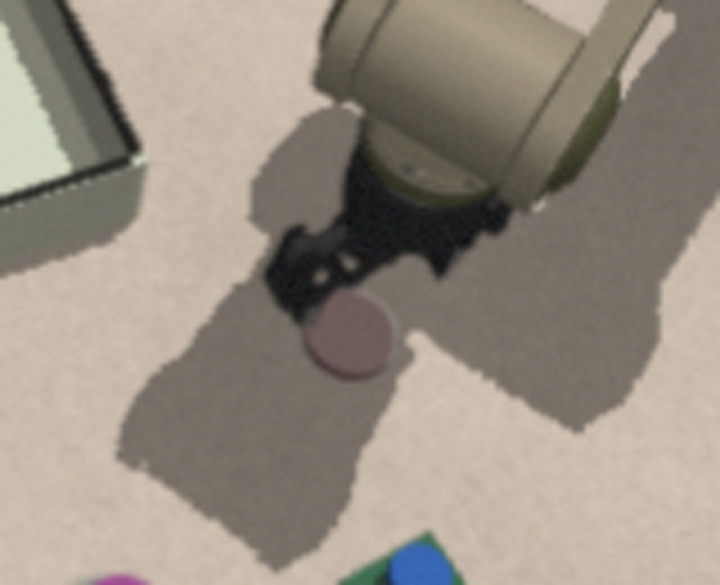

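The open fingers straddle the plate, whose centre is at (350,335) in this crop. I'll go down and grip.

Request:
{"op": "move_arm", "data": {
  "series": [
    [[0, 0, 15], 0, 1],
    [[0, 0, 35], 0, 1],
    [[0, 0, 50], 0, 1],
    [[0, 0, 58], 0, 1],
    [[0, 0, 59.5], 0, 1],
    [[0, 0, 59.5], 0, 0.6],
    [[0, 0, 59.5], 0, 0.6],
    [[0, 0, 59.5], 0, 0.5],
    [[0, 0, 59.5], 0, 0.5],
    [[0, 0, 59.5], 0, 0.5]
  ],
  "force": 25
}}

```text
time_s: 2.65
eef_pos: [415.8, 314.4, 72.2]
ee_rot: [0.0, 0.751, 0.66, 0.001]
force: [-1.5, -0.9, 7.1]
grip_width: 0.687
```

```bash
python3 - <<'E'
from h import *
a,d=snap('scene','scene2')
cv2.imwrite('pics/s2c.png',cv2.resize(a[200:330,270:430,::-1],None,fx=4.5,fy=4.5,interpolation=cv2.INTER_CUBIC))
E
python3 go.py 415.5 314 71 -7.5
```

```text
t 2.7 pos [415.7 314.4  72.2] heading -7.36 tilt [ 0.001  0.    -1.   ] F [-1.2 -0.6  5.6] g 0.69 j [0.42 0.61 1.74 0.   0.79 0.55]
shift [-0.4 -0.2  1.2]
yaw 0.14390024007669044
```

View pics/s2c.png

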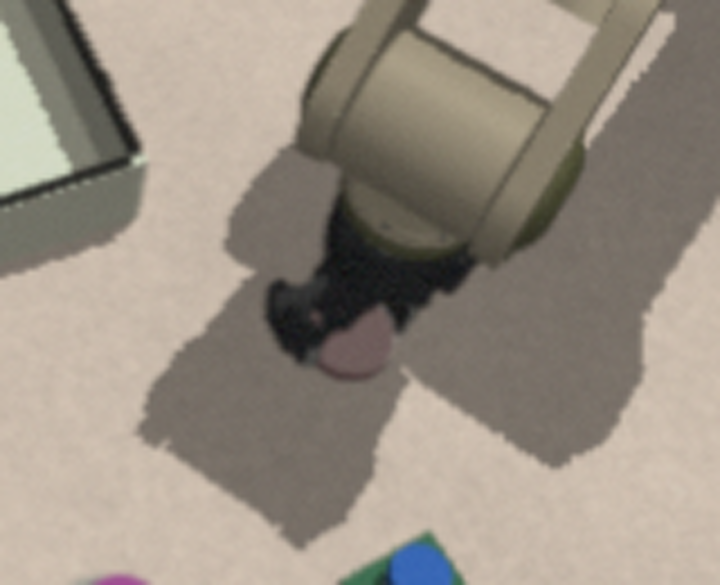

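Gripped at 0.69, about 59 mm. The 7 N upward shows the tips touching the bench at TCP z of about 72. Lifting now.

Request:
{"op": "move_arm", "data": {
  "series": [
    [[0, 0, -5], 0, 0.5],
    [[0, 0, -20], 0, 0.5],
    [[0, 0, -45], 0, 0.5],
    [[0, 0, -75], 0, 0.5],
    [[0, 0, -100], 0, 0.5],
    [[0, 0, -115], 0, 0.5],
    [[0, 0, -120], 0, 0.5]
  ]
}}

```text
time_s: 3.58
eef_pos: [415.6, 314.3, 192.3]
ee_rot: [0.0, 0.751, 0.66, 0.001]
force: [-0.3, -0.5, -1.0]
grip_width: 0.688
```

```bash
python3 - <<'E'
from h import *
a,d=snap('scene','scene3')
cv2.imwrite('pics/s3c.png',cv2.resize(a[180:330,270:430,::-1],None,fx=4,fy=4,interpolation=cv2.INTER_CUBIC))
E
python3 go.py 550 10.3 190 -7.5
```

```text
t 3.625 pos [415.6 314.3 192.2] heading -7.36 tilt [ 0.001  0.    -1.   ] F [0.1 1.3 0.8] g 0.687 j [0.42 0.42 1.66 0.   1.06 0.55]
shift [-284.3  172.2    2.1]
yaw 0.14128956039089147
```

View pics/s3c.png

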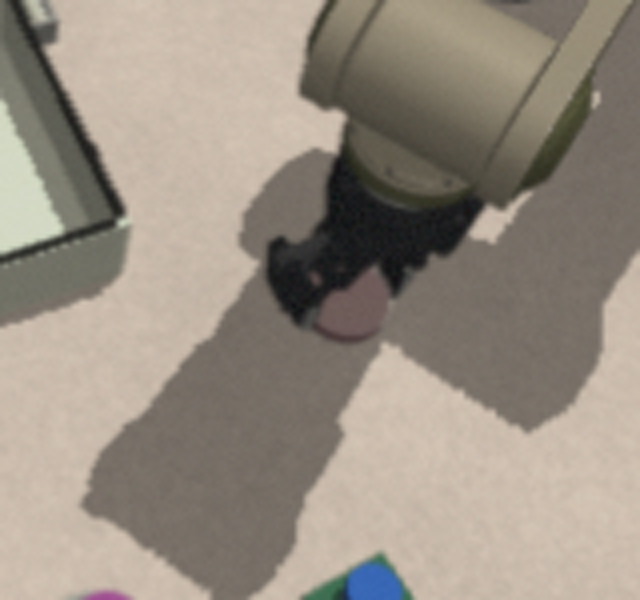

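Request:
{"op": "move_arm", "data": {
  "series": [
    [[-12, 7, 0], 0, 0.5],
    [[-40, 24, 0], 0, 0.5],
    [[-75, 45, 0], 0, 0.5],
    [[-115, 70, 0], 0, 0.5],
    [[-155, 94, 0], 0, 0.5],
    [[-195, 118, 0], 0, 0.5],
    [[-230, 139, 0], 0, 0.5],
    [[-260, 157, 1], 0, 0.5],
    [[-278, 168, 2], 0, 0.5],
    [[-284, 172, 2], 0, 0.5]
  ]
}}

```text
time_s: 4.88
eef_pos: [549.7, 9.7, 188.8]
ee_rot: [-0.0, 0.751, 0.66, -0.0]
force: [-0.5, -0.1, -0.6]
grip_width: 0.687
```

```bash
python3 - <<'E'
from h import *
for n in('scene','top'): snap(n,n+'4')
from ov import *
overlay([569.5,43,-.1318],1.62,'4','4')
E
python3 go.py 550 10.3 82 -7.5
```

```text
t 4.975 pos [549.6  10.6 189.1] heading -7.37 tilt [-0.001  0.    -1.   ] F [-0.2 -0.2  1.1] g 0.691 j [-0.19  0.48  1.57  0.    1.09 -0.07]
shift [ -0.2   0.5 107.1]
yaw 0.12882907424502132
```

View pics/ov_scene_4.png

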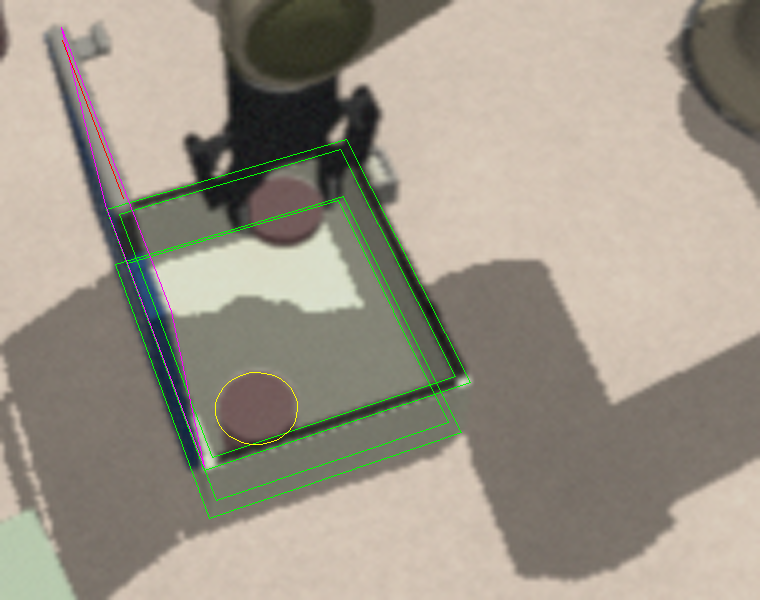

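View pics/ov_top_4.png

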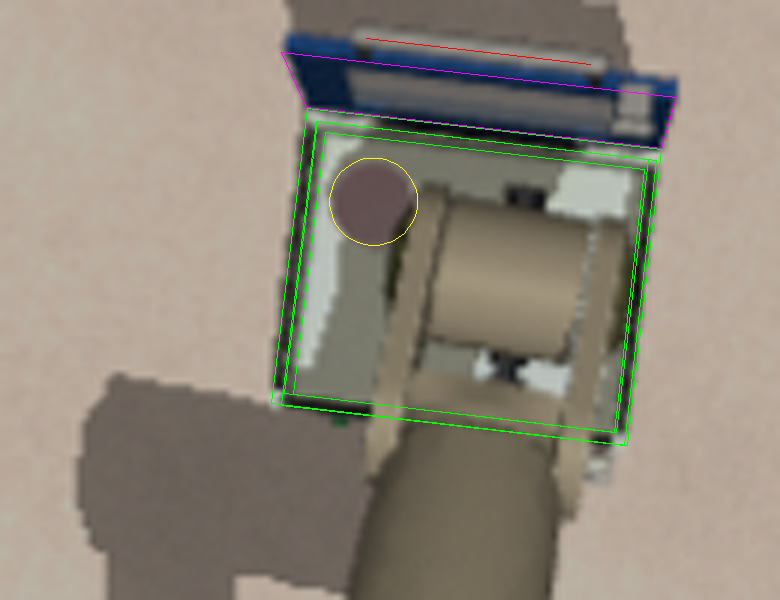

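The plate hangs over the floor, clear of the stack and walls. I'll lower it.

Request:
{"op": "move_arm", "data": {
  "series": [
    [[0, 0, 10], 0, 0.5],
    [[0, 0, 30], 0, 0.5],
    [[0, 0, 55], 0, 0.5],
    [[0, 0, 78], 0, 0.5],
    [[0, 0, 94], 0, 0.5],
    [[0, 0, 102], 0, 0.5],
    [[0, 0, 105], 0, 0.5],
    [[0, 0, 107], 0, 0.5],
    [[0, 0, 107], 0, 0.5]
  ]
}}

```text
time_s: 6.1
eef_pos: [549.9, 10.5, 82.7]
ee_rot: [0.0, 0.751, 0.66, 0.0]
force: [0.7, 0.6, -0.5]
grip_width: 0.689
```

```bash
python3 go.py 550 10.3 82 -7.5
```

```text
t 6.1 pos [549.9  10.5  82.7] heading -7.36 tilt [ 0.001 -0.    -1.   ] F [ 0.7  0.6 -0.5] g 0.689 j [-0.19  0.64  1.64 -0.    0.86 -0.07]
shift [-0.2  0.1  0.7]
yaw 0.1388688052560072
```

Request:
{"op": "move_arm", "data": {
  "series": [
    [[0, 0, 1], 0, 0.5],
    [[0, 0, 2], 0, 0.5],
    [[0, 0, 2], 0, 0.5]
  ]
}}

```text
time_s: 6.48
eef_pos: [549.7, 10.5, 80.4]
ee_rot: [-0.0, 0.751, 0.66, -0.0]
force: [-0.0, 0.6, 1.0]
grip_width: 0.691
```

Basically at contact. I'll open slowly and rise.

Request:
{"op": "move_arm", "data": {
  "series": [
    [[0, 0, 2.5], 0, 0.75],
    [[0, 0, 2.5], 0, 0.85],
    [[0, 0, 2.5], 0, 1],
    [[0, 0, 2.5], 0, 1],
    [[0, 0, -5], 0, 1],
    [[0, 0, -30], 0, 1],
    [[0, 0, -70], 0, 1],
    [[0, 0, -120], 0, 1],
    [[0, 0, -170], 0, 1],
    [[0, 0, -200], 0, 1]
  ]
}}

```text
time_s: 7.72
eef_pos: [549.8, 10.6, 283.7]
ee_rot: [0.001, 0.751, 0.66, 0.001]
force: [-0.1, -0.0, -0.4]
grip_width: 1.003
```

```bash
python3 - <<'E'
from h import *
for n in('scene','top'): snap(n,n+'5')
from ov import *
overlay([569.5,43,-.1318],1.635,'5','5')
E
python3 go.py
```

```text
t 7.825 pos [550.4  10.5 284.3] heading -7.35 tilt [ 0.007 -0.001 -1.   ] F [ 1.4 -0.5  0. ] g 1.001 j [-0.19  0.38  1.45 -0.    1.3  -0.07]
```

View pics/ov_scene_5.png

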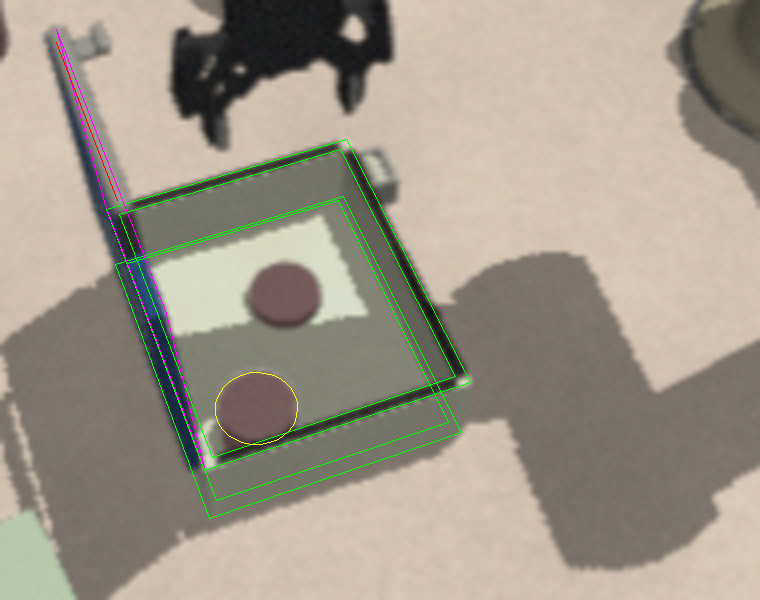

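The plate lies flat at (285,293) in the crop, clear of the stack. Next I'll zoom in on the bar.

Run:
```python
from h import *
from ov import cov
p=[569.5,43,-.1318]
b=cv2.imread('pics/top0.png')[135:170,212:292]
b=cv2.resize(b,None,fx=10,fy=10,interpolation=cv2.INTER_NEAREST)
for th,c in((1.6,(0,0,255)),(1.65,(0,255,255))):
  q=(w2px('top',[cov(p,th,(245,y,6)) for y in(-66,66)])-[212,135]+.5)*10
  cv2.polylines(b,[q.astype(int)],False,c,1)
a=cv2.imread('pics/scene0.png')[142:200,190:225]
a=cv2.resize(a,None,fx=10,fy=10,interpolation=cv2.INTER_NEAREST)
for th,c in((1.6,(0,0,255)),(1.65,(0,255,255))):
  q=(w2px('scene',[cov(p,th,(245,y,6)) for y in(-66,66)])-[190,142]+.5)*10
  cv2.polylines(a,[q.astype(int)],False,c,1)
c=np.zeros((580,1150,3),np.uint8); c[:350,:800]=b; c[:,800:]=a; cv2.imwrite('pics/barz.png',cv2.resize(c,(800,403),interpolation=cv2.INTER_AREA))
cv2.imwrite('pics/barz_s.png',a); cv2.imwrite('pics/barz_t.png',b)
for v in (1.6,1.65): print(cov(p,v,(245,0,6)))
for n in('top',):
  d=np.load('pics/top0.npy')
  for v in range(145,158): print(v,[px2w('top',u,v,d=d[v,u]).round(0).tolist() for u in(245,250)])
```

```text
[681.66995704  28.12979515 324.72033561]
[693.77850351  26.5245831  323.75720664]
145 [[698.0, 42.0, 320.0], [743.0, 31.0, 6.0]]
146 [[693.0, 42.0, 330.0], [692.0, 24.0, 335.0]]
147 [[689.0, 42.0, 336.0], [689.0, 24.0, 333.0]]
148 [[686.0, 42.0, 331.0], [684.0, 24.0, 338.0]]
149 [[690.0, 44.0, 277.0], [682.0, 25.0, 329.0]]
150 [[686.0, 44.0, 278.0], [686.0, 26.0, 275.0]]
151 [[681.0, 43.0, 285.0], [681.0, 26.0, 282.0]]
152 [[680.0, 44.0, 265.0], [679.0, 26.0, 273.0]]
153 [[682.0, 45.0, 224.0], [677.0, 26.0, 261.0]]
154 [[680.0, 46.0, 208.0], [678.0, 27.0, 223.0]]
155 [[678.0, 47.0, 192.0], [678.0, 28.0, 192.0]]
156 [[678.0, 47.0, 163.0], [675.0, 28.0, 186.0]]
157 [[676.0, 48.0, 149.0], [673.0, 28.0, 167.0]]
```

View pics/barz_t.png

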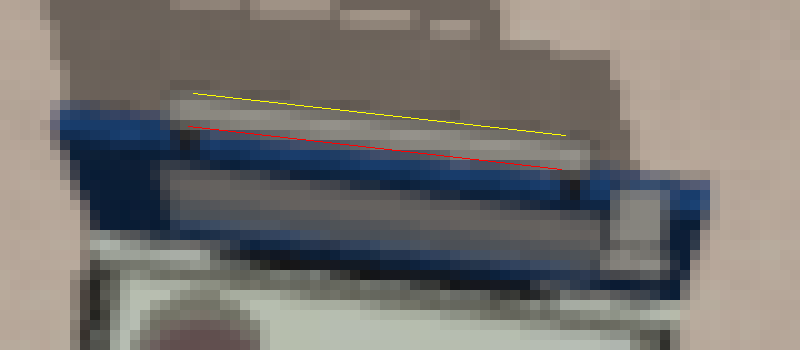

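View pics/barz_s.png

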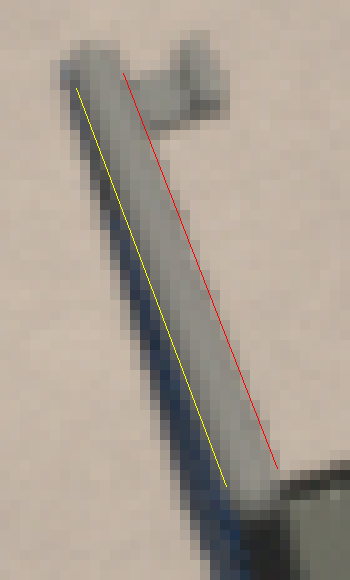

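```bash
python3 go.py 687.7 27.3 425 -7.55
```

```text
t 7.825 pos [550.4  10.5 284.3] heading -7.35 tilt [ 0.007 -0.001 -1.   ] F [ 1.4 -0.5  0. ] g 1.001 j [-0.19  0.38  1.45 -0.    1.3  -0.07]
shift [  34.2  135.  -139.7]
yaw 0.19670243451439617
```

Request:
{"op": "move_arm", "data": {
  "series": [
    [[0, 0, -15], 0, 1],
    [[0, 0, -50], 0, 1],
    [[0, 0, -90], 0, 1],
    [[0, 0, -125], 0, 1],
    [[5, 20, -138], 0, 1],
    [[12, 50, -140], 0, 1],
    [[22, 85, -140], 0, 1],
    [[29, 115, -140], 0, 1],
    [[33, 130, -140], 0, 1],
    [[34, 135, -140], 0, 1]
  ]
}}

```text
time_s: 9.07
eef_pos: [688.5, 27.0, 419.1]
ee_rot: [-0.001, 0.751, 0.66, -0.001]
force: [-1.0, -0.5, -0.9]
grip_width: 0.999
```

```bash
python3 - <<'E'
from h import *
for n in('scene','top'):
  a,d=snap(n,n+'6')
  if n=='scene': cv2.imwrite('pics/s6c.png',cv2.resize(a[60:210,130:330,::-1],None,fx=4,fy=4,interpolation=cv2.INTER_CUBIC))
E
python3 go.py 687.7 27.3 378 -7.55
```

```text
t 9.175 pos [688.   26.9 419.8] heading -7.36 tilt [-0.001  0.    -1.   ] F [-0.3 -0.2  0.7] g 1.0 j [-0.13  0.71  0.6   0.    1.84 -0.  ]
shift [ 0.3 -0.3 41.8]
yaw 0.1902218247785541
```

View pics/s6c.png

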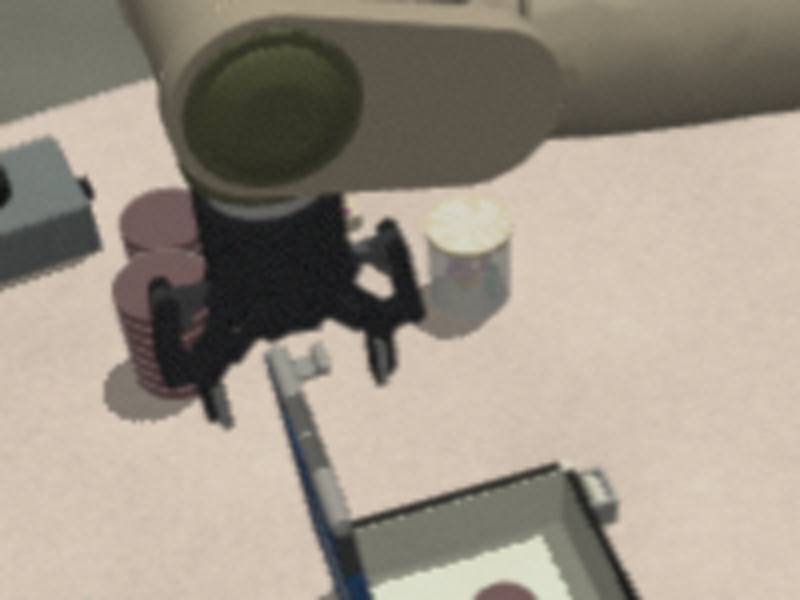

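The open fingers straddle the bar, with tips at (225,420) and (382,375) either side. Descending and closing.

Request:
{"op": "move_arm", "data": {
  "series": [
    [[0, 0, 10], 0, 1],
    [[0, 0, 25], 0, 1],
    [[0, 0, 37], 0, 1],
    [[0, 0, 42], 0, 1],
    [[0, 0, 42], 0, 0.6],
    [[0, 0, 42], 0, 0.4],
    [[0, 0, 42], 0, 0.3],
    [[0, 0, 42], 0, 0.25],
    [[0, 0, 42], 0, 0.25]
  ],
  "force": 40
}}

```text
time_s: 10.3
eef_pos: [688.0, 27.0, 378.4]
ee_rot: [0.0, 0.751, 0.66, 0.0]
force: [0.4, 0.5, -0.1]
grip_width: 0.247
```

```bash
python3 - <<'E'
from h import *
for n in('scene',):
  a,d=snap(n,n+'7')
  if n=='scene': cv2.imwrite('pics/s7c.png',cv2.resize(a[60:210,130:330,::-1],None,fx=4,fy=4,interpolation=cv2.INTER_CUBIC))
E
python3 go.py 687.7 27.3 378 -7.55
```

```text
t 10.35 pos [688.   27.  378.4] heading -7.36 tilt [ 0.  0. -1.] F [ 0.2 -0.9 -0.3] g 0.253 j [-0.13  0.69  0.73  0.    1.72 -0.  ]
shift [ 0.3 -0.3  0.4]
yaw 0.18953146645574392
```

View pics/s7c.png

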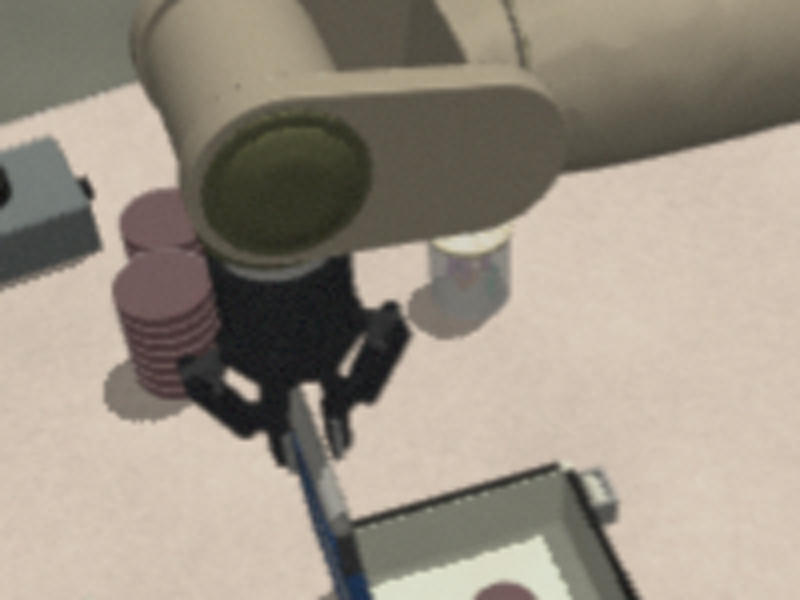

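Both fingertips at (285,460) and (340,450) bracket the bar without touching it. Closing to grip.

Request:
{"op": "move_arm", "data": {
  "series": [
    [[0, 0, 0], 0, 0.2],
    [[0, 0, 0], 0, 0.15],
    [[0, 0, 0], 0, 0.1],
    [[0, 0, 0], 0, 0.05],
    [[0, 0, 0], 0, 0],
    [[0, 0, 0], 0, 0],
    [[0, 0, 0], 0, 0]
  ],
  "force": 40
}}

```text
time_s: 11.22
eef_pos: [688.0, 27.0, 378.5]
ee_rot: [0.0, 0.751, 0.66, 0.0]
force: [2.5, -0.1, 2.0]
grip_width: 0.147
```

```bash
python3 go.py 687.7 27.3 378 -7.55
```

```text
t 11.225 pos [688.   27.  378.5] heading -7.36 tilt [ 0. -0. -1.] F [ 2.5 -0.1  2. ] g 0.147 j [-0.13  0.69  0.73 -0.    1.72 -0.  ]
shift [ 0.3 -0.3  0.5]
yaw 0.18876695500942908
```

```bash
cat > arc.py <<'E'
import numpy as np,sys
# start theta, end theta, n rows, dy0,dz0 extra
a,b,n=float(sys.argv[1]),float(sys.argv[2]),int(sys.argv[3]); r=245.07;o=.0245
f=lambda t:np.array([-r*np.cos(t+o),-r*np.sin(t+o)])
u=np.arange(1,n+1)/n
if len(sys.argv)>4: u=u**1.5 if sys.argv[4]=='acc' else u
for k in u: print(np.round(f(a+(b-a)*k)-f(a),1))
E
python3 arc.py 1.627 1.40 10 acc
```

```text
[-1.8 -0.1]
[-5.  -0.4]
[-9.1 -0.6]
[-14.1  -0.7]
[-19.6  -0.8]
[-25.8  -0.7]
[-32.6  -0.5]
[-39.8   0. ]
[-47.4   0.8]
[-55.5   1.8]
```

Request:
{"op": "move_arm", "data": {
  "series": [
    [[0, -1.8, -0.1], 0, 0],
    [[0, -5, -0.4], 0, 0],
    [[0, -9.1, -0.6], 0, 0],
    [[0, -14.1, -0.7], 0, 0],
    [[0, -19.6, -0.8], 0, 0],
    [[0, -25.8, -0.7], 0, 0],
    [[0, -32.6, -0.5], 0, 0],
    [[0, -39.8, 0], 0, 0],
    [[0, -47.4, 0.8], 0, 0],
    [[0, -55.5, 1.8], 0, 0]
  ]
}}

```text
time_s: 12.48
eef_pos: [632.3, 34.5, 376.3]
ee_rot: [-0.0, 0.751, 0.66, 0.0]
force: [2.8, 3.8, 2.5]
grip_width: 0.147
```

```bash
python3 go.py; python3 arc.py 1.40 1.15 10
```

```text
t 12.475 pos [632.3  34.5 376.3] heading -7.35 tilt [-0.001  0.001 -1.   ] F [2.8 3.8 2.5] g 0.147 j [-0.13  0.53  0.99  0.    1.62 -0.  ]
[-6.  1.]
[-12.1   2.1]
[-18.1   3.4]
[-24.    4.8]
[-29.9   6.3]
[-35.8   8.1]
[-41.7   9.9]
[-47.5  11.9]
[-53.2  14.1]
[-58.9  16.4]
```

Request:
{"op": "move_arm", "data": {
  "series": [
    [[0, -6, 1], 0, 0],
    [[0, -12.1, 2.1], 0, 0],
    [[0, -18.1, 3.4], 0, 0],
    [[0, -24, 4.8], 0, 0],
    [[0, -29.9, 6.3], 0, 0],
    [[0, -35.8, 8.1], 0, 0],
    [[0, -41.7, 9.9], 0, 0],
    [[0, -47.5, 11.9], 0, 0],
    [[0, -53.2, 14.1], 0, 0],
    [[0, -58.9, 16.4], 0, 0]
  ]
}}

```text
time_s: 13.72
eef_pos: [573.8, 42.1, 359.6]
ee_rot: [-0.001, 0.751, 0.66, -0.0]
force: [1.1, 6.3, 1.7]
grip_width: 0.146
```

```bash
python3 go.py; python3 arc.py 1.15 0.9 10
```

```text
t 13.725 pos [573.8  42.1 359.6] heading -7.34 tilt [-0.001  0.001 -1.   ] F [1.1 6.3 1.7] g 0.146 j [-0.13  0.4   1.24  0.    1.51 -0.  ]
[-5.6  2.4]
[-11.2   5. ]
[-16.7   7.7]
[-22.1  10.6]
[-27.4  13.6]
[-32.7  16.7]
[-37.9  19.9]
[-43.   23.3]
[-48.1  26.8]
[-53.   30.4]
```

Request:
{"op": "move_arm", "data": {
  "series": [
    [[0.2, -5.6, 2.4], 0, 0],
    [[0.4, -11.2, 5], 0, 0],
    [[0.5, -16.7, 7.7], 0, 0],
    [[0.6, -22.1, 10.6], 0, 0],
    [[0.7, -27.4, 13.6], 0, 0],
    [[0.8, -32.7, 16.7], 0, 0],
    [[0.9, -37.9, 19.9], 0, 0],
    [[1, -43, 23.3], 0, 0],
    [[1.1, -48.1, 26.8], 0, 0],
    [[1.2, -53, 30.4], 0, 0]
  ]
}}

```text
time_s: 14.98
eef_pos: [521.7, 49.3, 329.5]
ee_rot: [0.0, 0.751, 0.66, -0.0]
force: [-5.1, -2.2, 6.0]
grip_width: 0.146
```

```bash
python3 go.py; python3 arc.py 0.9 0.65 10
```

```text
t 14.975 pos [521.7  49.3 329.5] heading -7.37 tilt [-0.    -0.001 -1.   ] F [-5.1 -2.2  6. ] g 0.146 j [-0.13  0.29  1.46 -0.    1.39 -0.  ]
[-4.8  3.8]
[-9.6  7.6]
[-14.2  11.6]
[-18.8  15.7]
[-23.2  19.9]
[-27.6  24.3]
[-31.8  28.7]
[-35.9  33.2]
[-39.9  37.9]
[-43.8  42.6]
```

Request:
{"op": "move_arm", "data": {
  "series": [
    [[0, -5, 3.6], 0, 0],
    [[0, -9.9, 7.3], 0, 0],
    [[0, -14.6, 11.2], 0, 0],
    [[0, -19.2, 15.3], 0, 0],
    [[0, -23.7, 19.4], 0, 0],
    [[0, -28.1, 23.8], 0, 0],
    [[0, -32.3, 28.2], 0, 0],
    [[0, -36.4, 32.7], 0, 0],
    [[0, -40.4, 37.4], 0, 0],
    [[0, -44.3, 42.1], 0, 0]
  ]
}}

```text
time_s: 16.23
eef_pos: [477.8, 55.5, 287.3]
ee_rot: [-0.0, 0.751, 0.66, 0.0]
force: [-0.3, -2.9, -1.1]
grip_width: 0.147
```

```bash
python3 go.py; python3 arc.py 0.65 0.4 10
```

```text
t 16.225 pos [477.8  55.5 287.3] heading -7.36 tilt [-0.  0. -1.] F [-0.3 -2.9 -1.1] g 0.147 j [-0.13  0.23  1.65  0.    1.26 -0.  ]
[-3.8  4.8]
[-7.4  9.8]
[-10.9  14.8]
[-14.3  19.9]
[-17.6  25.1]
[-20.7  30.3]
[-23.7  35.7]
[-26.6  41.1]
[-29.3  46.6]
[-31.9  52.1]
```

Request:
{"op": "move_arm", "data": {
  "series": [
    [[0, -3.8, 4.8], 0, 0],
    [[0, -7.4, 9.8], 0, 0],
    [[0, -10.9, 14.8], 0, 0],
    [[0, -14.3, 19.9], 0, 0],
    [[0, -17.6, 25.1], 0, 0],
    [[0, -20.7, 30.3], 0, 0],
    [[0, -23.7, 35.7], 0, 0],
    [[0, -26.6, 41.1], 0, 0],
    [[0, -29.3, 46.6], 0, 0],
    [[0, -31.9, 52.1], 0, 0]
  ]
}}

```text
time_s: 17.48
eef_pos: [446.5, 59.6, 235.3]
ee_rot: [-0.0, 0.751, 0.66, 0.0]
force: [0.9, 5.1, -0.8]
grip_width: 0.145
```

```bash
python3 - <<'E'
from h import *
a,d=snap('scene','scene8')
cv2.imwrite('pics/s8c.png',cv2.resize(a[110:270,170:370,::-1],None,fx=3.7,fy=3.7,interpolation=cv2.INTER_CUBIC))
E
python3 go.py; python3 arc.py 0.4 0.18 10
```

```text
t 17.525 pos [446.1  59.6 234.6] heading -7.36 tilt [-0.001  0.    -1.   ] F [ 2.4  5.1 -5.5] g 0.149 j [-0.13  0.22  1.81  0.    1.11 -0.  ]
[-2.2  4.9]
[-4.2  9.9]
[-6.2 14.9]
[-8. 20.]
[-9.7 25.1]
[-11.3  30.3]
[-12.8  35.4]
[-14.2  40.7]
[-15.5  45.9]
[-16.6  51.2]
```

View pics/s8c.png

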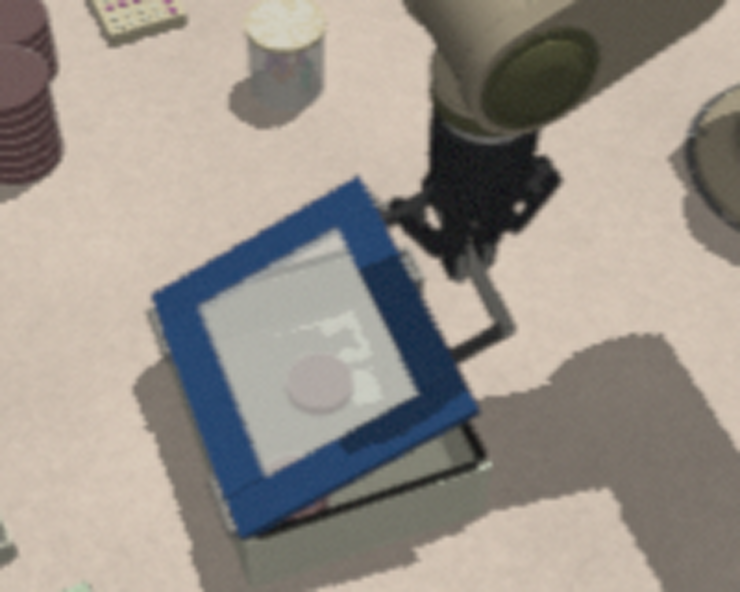

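The cover is part-way down (about 0.4 rad), with the bar held in the fingers at (470,265). Continuing.

Request:
{"op": "move_arm", "data": {
  "series": [
    [[0.2, -2.2, 4.9], 0, 0],
    [[0.4, -4.2, 9.9], 0, 0],
    [[0.5, -6.2, 14.9], 0, 0],
    [[0.6, -8, 20], 0, 0],
    [[0.7, -9.7, 25.1], 0, 0],
    [[0.7, -11.3, 30.3], 0, 0],
    [[0.7, -12.8, 35.4], 0, 0],
    [[0.7, -14.2, 40.7], 0, 0],
    [[0.7, -15.5, 45.9], 0, 0],
    [[0.7, -16.6, 51.2], 0, 0]
  ]
}}

```text
time_s: 18.77
eef_pos: [430.1, 62.1, 184.0]
ee_rot: [0.0, 0.751, 0.66, -0.0]
force: [-0.4, -4.1, -1.0]
grip_width: 0.144
```

```bash
python3 go.py; python3 arc.py 0.18 0.1 10
```

```text
t 18.775 pos [430.1  62.1 184. ] heading -7.36 tilt [ 0. -0. -1.] F [-0.4 -4.1 -1. ] g 0.144 j [-0.13  0.26  1.91 -0.    0.97  0.  ]
[-0.4  1.9]
[-0.8  3.8]
[-1.1  5.8]
[-1.5  7.7]
[-1.8  9.6]
[-2.1 11.6]
[-2.4 13.5]
[-2.7 15.4]
[-3.  17.4]
[-3.2 19.3]
```

Request:
{"op": "move_arm", "data": {
  "series": [
    [[0, -0.4, 1.9], 0, 0],
    [[0, -0.8, 3.8], 0, 0],
    [[0, -1.1, 5.8], 0, 0],
    [[0, -1.5, 7.7], 0, 0],
    [[0, -1.8, 9.6], 0, 0],
    [[0, -2.1, 11.6], 0, 0],
    [[0, -2.4, 13.5], 0, 0],
    [[0, -2.7, 15.4], 0, 0],
    [[0, -3, 17.4], 0, 0],
    [[0, -3, 17.4], 0, 0]
  ]
}}

```text
time_s: 20.02
eef_pos: [427.2, 62.6, 166.8]
ee_rot: [0.0, 0.751, 0.66, 0.0]
force: [0.9, -5.0, -5.6]
grip_width: 0.144
```

```bash
python3 go.py; python3 arc.py 0.108 0.02 10
```

```text
t 20.025 pos [427.2  62.6 166.8] heading -7.36 tilt [ 0. -0. -1.] F [ 0.9 -5.  -5.6] g 0.144 j [-0.13  0.29  1.94  0.    0.92  0.  ]
[-0.3  2.1]
[-0.5  4.3]
[-0.8  6.4]
[-1.   8.6]
[-1.2 10.7]
[-1.4 12.9]
[-1.5 15. ]
[-1.7 17.2]
[-1.8 19.3]
[-1.9 21.5]
```

Request:
{"op": "move_arm", "data": {
  "series": [
    [[0, -0.1, 1], 0, 0],
    [[0, -0.3, 2], 0, 0],
    [[0, -0.4, 3], 0, 0],
    [[0, -0.5, 4], 0, 0],
    [[0, -0.5, 4], 0, 0]
  ]
}}

```text
time_s: 20.65
eef_pos: [426.8, 62.6, 162.9]
ee_rot: [0.0, 0.751, 0.66, 0.0]
force: [0.5, -5.0, -4.4]
grip_width: 0.153
```

Request:
{"op": "move_arm", "data": {
  "series": [
    [[0, -0.1, 1], 0, 0],
    [[0, -0.2, 2], 0, 0],
    [[0, -0.2, 2], 0, 0]
  ]
}}

```text
time_s: 21.02
eef_pos: [426.6, 62.7, 160.9]
ee_rot: [0.0, 0.751, 0.66, 0.0]
force: [0.1, -5.1, -3.1]
grip_width: 0.146
```

Request:
{"op": "move_arm", "data": {
  "series": [
    [[0, -0.1, 1], 0, 0],
    [[0, -0.2, 2], 0, 0],
    [[0, -0.2, 2], 0, 0]
  ]
}}

```text
time_s: 21.4
eef_pos: [426.3, 62.7, 158.9]
ee_rot: [0.0, 0.751, 0.66, 0.0]
force: [0.8, -5.5, -3.2]
grip_width: 0.151
```

Request:
{"op": "move_arm", "data": {
  "series": [
    [[0, -0.1, 1], 0, 0],
    [[0, -0.1, 1], 0, 0]
  ]
}}

```text
time_s: 21.65
eef_pos: [426.3, 62.7, 157.9]
ee_rot: [0.0, 0.751, 0.66, 0.0]
force: [0.7, -4.8, -3.8]
grip_width: 0.147
```

Request:
{"op": "move_arm", "data": {
  "series": [
    [[0, -0.1, 1], 0, 0],
    [[0, -0.1, 1], 0, 0]
  ]
}}

```text
time_s: 21.9
eef_pos: [426.2, 62.7, 156.9]
ee_rot: [0.0, 0.751, 0.66, 0.0]
force: [1.6, -5.2, -3.4]
grip_width: 0.147
```

Request:
{"op": "move_arm", "data": {
  "series": [
    [[0, -0.1, 1], 0, 0],
    [[0, -0.1, 1], 0, 0]
  ]
}}

```text
time_s: 22.15
eef_pos: [426.1, 62.7, 155.9]
ee_rot: [0.0, 0.751, 0.66, 0.0]
force: [0.8, -4.9, -4.4]
grip_width: 0.147
```

Request:
{"op": "move_arm", "data": {
  "series": [
    [[0, -0.1, 1], 0, 0],
    [[0, -0.1, 1], 0, 0]
  ]
}}

```text
time_s: 22.4
eef_pos: [426.0, 62.7, 155.2]
ee_rot: [0.0, 0.751, 0.66, 0.0]
force: [-0.4, -4.7, 0.4]
grip_width: 0.152
```

Contact with the catch at TCP z of about 155.5: Fz went from -4 to about 0. I'll press in small steps.

Request:
{"op": "move_arm", "data": {
  "series": [
    [[-0.2, 0, 0.3], 0, 0],
    [[-0.4, 0, 0.5], 0, 0]
  ]
}}

```text
time_s: 22.65
eef_pos: [426.0, 62.6, 154.9]
ee_rot: [0.0, 0.751, 0.66, 0.001]
force: [-2.1, 0.1, 7.0]
grip_width: 0.147
```

Request:
{"op": "move_arm", "data": {
  "series": [
    [[0, 0, 0.3], 0, 0],
    [[0, 0, 0.5], 0, 0]
  ]
}}

```text
time_s: 22.9
eef_pos: [426.0, 62.6, 154.7]
ee_rot: [0.0, 0.751, 0.66, 0.0]
force: [-3.7, -1.3, 10.3]
grip_width: 0.148
```

Request:
{"op": "move_arm", "data": {
  "series": [
    [[0, 0, 0.3], 0, 0],
    [[0, 0, 0.5], 0, 0]
  ]
}}

```text
time_s: 23.15
eef_pos: [426.0, 62.6, 154.4]
ee_rot: [0.0, 0.751, 0.66, 0.001]
force: [-5.4, -1.4, 12.6]
grip_width: 0.149
```

Request:
{"op": "move_arm", "data": {
  "series": [
    [[0, 0, 0.3], 0, 0],
    [[0, 0, 0.3], 0, 0]
  ]
}}

```text
time_s: 23.4
eef_pos: [426.0, 62.6, 154.0]
ee_rot: [0.0, 0.751, 0.66, 0.0]
force: [-5.0, -1.0, 12.2]
grip_width: 0.145
```

Request:
{"op": "move_arm", "data": {
  "series": [
    [[0, 0, 0.3], 0, 0],
    [[0, 0, 0.3], 0, 0]
  ]
}}

```text
time_s: 23.65
eef_pos: [426.0, 62.7, 153.7]
ee_rot: [0.0, 0.751, 0.66, 0.0]
force: [-4.9, -0.7, 12.3]
grip_width: 0.147
```

Request:
{"op": "move_arm", "data": {
  "series": [
    [[0, 0, 0.4], 0, 0],
    [[0, 0, 0.4], 0, 0]
  ]
}}

```text
time_s: 23.9
eef_pos: [425.9, 62.7, 153.3]
ee_rot: [0.0, 0.751, 0.66, 0.0]
force: [-4.7, -0.8, 12.1]
grip_width: 0.151
```

Request:
{"op": "move_arm", "data": {
  "series": [
    [[0, 0, 0.4], 0, 0],
    [[0, 0, 0.4], 0, 0]
  ]
}}

```text
time_s: 24.15
eef_pos: [425.9, 62.7, 152.8]
ee_rot: [0.0, 0.751, 0.66, 0.0]
force: [-3.9, -1.8, 11.5]
grip_width: 0.146
```

Request:
{"op": "move_arm", "data": {
  "series": [
    [[0, 0, 0.4], 0, 0],
    [[0, 0, 0.4], 0, 0]
  ]
}}

```text
time_s: 24.4
eef_pos: [425.9, 62.7, 152.4]
ee_rot: [0.0, 0.751, 0.66, 0.0]
force: [-4.8, -1.5, 9.8]
grip_width: 0.146
```

Request:
{"op": "move_arm", "data": {
  "series": [
    [[0, 0, 0.5], 0, 0],
    [[0, 0, 0.5], 0, 0]
  ]
}}

```text
time_s: 24.65
eef_pos: [425.9, 62.6, 151.8]
ee_rot: [-0.0, 0.751, 0.66, 0.0]
force: [-5.2, -1.3, 8.6]
grip_width: 0.145
```

Request:
{"op": "move_arm", "data": {
  "series": [
    [[0, 0, 0.5], 0, 0],
    [[0, 0, 0.5], 0, 0]
  ]
}}

```text
time_s: 24.9
eef_pos: [425.8, 62.7, 151.1]
ee_rot: [-0.0, 0.751, 0.66, 0.0]
force: [-3.4, -0.8, 8.9]
grip_width: 0.141
```

Request:
{"op": "move_arm", "data": {
  "series": [
    [[0, 0, 0.5], 0, 0],
    [[0, 0, 0.5], 0, 0]
  ]
}}

```text
time_s: 25.15
eef_pos: [425.8, 62.7, 150.6]
ee_rot: [-0.0, 0.751, 0.66, 0.0]
force: [-2.9, -0.9, 6.2]
grip_width: 0.148
```

Request:
{"op": "move_arm", "data": {
  "series": [
    [[0, 0, 0.5], 0, 0],
    [[0, 0, 0.5], 0, 0]
  ]
}}

```text
time_s: 25.4
eef_pos: [425.8, 62.7, 150.0]
ee_rot: [-0.0, 0.751, 0.66, 0.0]
force: [-2.7, -1.2, 6.3]
grip_width: 0.148
```

The force fell from 12.5 to 6 N, so it is passing the roller. Continuing until the rubber is felt.

Request:
{"op": "move_arm", "data": {
  "series": [
    [[0, 0, 0.5], 0, 0],
    [[0, 0, 0.5], 0, 0]
  ]
}}

```text
time_s: 25.65
eef_pos: [425.8, 62.7, 149.5]
ee_rot: [-0.0, 0.751, 0.66, 0.0]
force: [-2.6, -0.8, 4.7]
grip_width: 0.149
```

Request:
{"op": "move_arm", "data": {
  "series": [
    [[0, 0, 0.5], 0, 0],
    [[0, 0, 0.5], 0, 0]
  ]
}}

```text
time_s: 25.9
eef_pos: [425.7, 62.7, 148.9]
ee_rot: [-0.0, 0.751, 0.66, 0.0]
force: [-3.4, 0.7, 5.4]
grip_width: 0.147
```

Request:
{"op": "move_arm", "data": {
  "series": [
    [[0, 0, 0.5], 0, 0],
    [[0, 0, 0.5], 0, 0]
  ]
}}

```text
time_s: 26.15
eef_pos: [425.7, 62.6, 148.1]
ee_rot: [-0.0, 0.751, 0.66, 0.0]
force: [-2.9, 2.8, 3.1]
grip_width: 0.148
```

Request:
{"op": "move_arm", "data": {
  "series": [
    [[0, 0, 0.5], 0, 0],
    [[0, 0, 0.5], 0, 0]
  ]
}}

```text
time_s: 26.4
eef_pos: [425.7, 62.6, 147.5]
ee_rot: [-0.0, 0.751, 0.66, 0.0]
force: [-2.9, 5.0, 3.0]
grip_width: 0.152
```

Request:
{"op": "move_arm", "data": {
  "series": [
    [[0.2, 0, 0.5], 0, 0],
    [[0.2, 0, 0.5], 0, 0]
  ]
}}

```text
time_s: 26.65
eef_pos: [425.7, 62.6, 147.0]
ee_rot: [-0.0, 0.751, 0.66, -0.0]
force: [-2.1, 5.2, 0.7]
grip_width: 0.148
```

Request:
{"op": "move_arm", "data": {
  "series": [
    [[0.2, 0, 0.5], 0, 0],
    [[0.2, 0, 0.5], 0, 0]
  ]
}}

```text
time_s: 26.9
eef_pos: [425.7, 62.7, 146.5]
ee_rot: [-0.0, 0.751, 0.66, -0.0]
force: [-3.4, 1.1, -0.3]
grip_width: 0.143
```

Request:
{"op": "move_arm", "data": {
  "series": [
    [[0, 0, 0.5], 0, 0],
    [[0, 0, 0.5], 0, 0]
  ]
}}

```text
time_s: 27.15
eef_pos: [425.6, 62.7, 146.0]
ee_rot: [-0.0, 0.751, 0.66, -0.0]
force: [-3.7, 1.0, 0.1]
grip_width: 0.148
```

Request:
{"op": "move_arm", "data": {
  "series": [
    [[0, 0, 0.5], 0, 0],
    [[0, 0, 0.5], 0, 0]
  ]
}}

```text
time_s: 27.4
eef_pos: [425.7, 62.7, 145.5]
ee_rot: [-0.0, 0.751, 0.66, -0.0]
force: [-4.5, 0.9, -0.8]
grip_width: 0.147
```

Request:
{"op": "move_arm", "data": {
  "series": [
    [[0, 0, 0.5], 0, 0],
    [[0, 0, 0.5], 0, 0]
  ]
}}

```text
time_s: 27.65
eef_pos: [425.6, 62.7, 145.0]
ee_rot: [-0.0, 0.751, 0.66, -0.0]
force: [-4.6, 1.7, 0.4]
grip_width: 0.147
```

Request:
{"op": "move_arm", "data": {
  "series": [
    [[0, 0, 0.5], 0, 0],
    [[0, 0, 0.5], 0, 0]
  ]
}}

```text
time_s: 27.9
eef_pos: [425.6, 62.7, 144.4]
ee_rot: [-0.0, 0.751, 0.66, -0.0]
force: [-5.2, 2.3, -2.6]
grip_width: 0.147
```

Request:
{"op": "move_arm", "data": {
  "series": [
    [[0, 0, 0.5], 0, 0],
    [[0, 0, 0.5], 0, 0]
  ]
}}

```text
time_s: 28.15
eef_pos: [425.6, 62.7, 144.0]
ee_rot: [-0.0, 0.751, 0.66, -0.0]
force: [-5.8, 1.8, -2.7]
grip_width: 0.15
```

Request:
{"op": "move_arm", "data": {
  "series": [
    [[0, 0, 0.5], 0, 0],
    [[0, 0, 0.5], 0, 0]
  ]
}}

```text
time_s: 28.4
eef_pos: [425.6, 62.7, 143.4]
ee_rot: [-0.0, 0.751, 0.66, -0.0]
force: [-5.5, 1.0, -5.8]
grip_width: 0.15
```

Request:
{"op": "move_arm", "data": {
  "series": [
    [[0, -0.3, 0.5], 0, 0],
    [[0, -0.3, 0.5], 0, 0]
  ]
}}

```text
time_s: 28.65
eef_pos: [425.5, 62.8, 143.0]
ee_rot: [-0.0, 0.751, 0.66, -0.0]
force: [-3.5, 0.9, -5.6]
grip_width: 0.148
```

Request:
{"op": "move_arm", "data": {
  "series": [
    [[0, 0, 0.5], 0, 0],
    [[0, 0, 0.5], 0, 0]
  ]
}}

```text
time_s: 28.9
eef_pos: [425.5, 62.7, 142.6]
ee_rot: [-0.0, 0.751, 0.66, -0.0]
force: [-4.6, 0.2, -5.5]
grip_width: 0.144
```

Request:
{"op": "move_arm", "data": {
  "series": [
    [[0, 0, 0.5], 0, 0],
    [[0, 0, 0.5], 0, 0]
  ]
}}

```text
time_s: 29.15
eef_pos: [425.5, 62.8, 142.1]
ee_rot: [-0.0, 0.751, 0.66, -0.0]
force: [-4.4, -0.3, -5.4]
grip_width: 0.151
```

Request:
{"op": "move_arm", "data": {
  "series": [
    [[0, 0, 0.5], 0, 0],
    [[0, 0, 0.5], 0, 0]
  ]
}}

```text
time_s: 29.4
eef_pos: [425.5, 62.8, 141.6]
ee_rot: [-0.0, 0.751, 0.66, -0.0]
force: [-4.6, -1.1, -6.0]
grip_width: 0.146
```

Request:
{"op": "move_arm", "data": {
  "series": [
    [[0, 0, 0.5], 0, 0],
    [[0, 0, 0.5], 0, 0]
  ]
}}

```text
time_s: 29.65
eef_pos: [425.5, 62.8, 141.1]
ee_rot: [-0.0, 0.751, 0.66, -0.0]
force: [-4.2, -0.4, -6.9]
grip_width: 0.143
```

Request:
{"op": "move_arm", "data": {
  "series": [
    [[0, 0, 0.5], 0, 0],
    [[0, 0, 0.5], 0, 0]
  ]
}}

```text
time_s: 29.9
eef_pos: [425.5, 62.8, 140.5]
ee_rot: [-0.0, 0.751, 0.66, -0.0]
force: [-2.8, -0.1, -8.9]
grip_width: 0.149
```

Request:
{"op": "move_arm", "data": {
  "series": [
    [[0, 0, 0.5], 0, 0],
    [[0, 0, 0.5], 0, 0]
  ]
}}

```text
time_s: 30.15
eef_pos: [425.4, 62.8, 140.0]
ee_rot: [-0.0, 0.751, 0.66, -0.0]
force: [-3.4, -0.3, -11.0]
grip_width: 0.149
```

Request:
{"op": "move_arm", "data": {
  "series": [
    [[0, 0, 0.5], 0, 0],
    [[0, 0, 0.5], 0, 0]
  ]
}}

```text
time_s: 30.4
eef_pos: [425.5, 62.8, 139.6]
ee_rot: [-0.0, 0.751, 0.66, -0.0]
force: [-3.9, -0.1, -10.0]
grip_width: 0.145
```

The catch now pulls the cover downward (-10 N). I'll follow it down to the rubber.

Request:
{"op": "move_arm", "data": {
  "series": [
    [[0, 0, 0.5], 0, 0],
    [[0, 0, 0.5], 0, 0]
  ]
}}

```text
time_s: 30.65
eef_pos: [425.5, 62.8, 139.4]
ee_rot: [-0.0, 0.751, 0.66, -0.0]
force: [-6.4, -0.6, -4.8]
grip_width: 0.148
```

Request:
{"op": "move_arm", "data": {
  "series": [
    [[0, 0, 0.5], 0, 0],
    [[0, 0, 0.5], 0, 0]
  ]
}}

```text
time_s: 30.9
eef_pos: [425.5, 62.8, 139.3]
ee_rot: [-0.0, 0.751, 0.66, -0.0]
force: [-8.8, -0.1, 1.8]
grip_width: 0.146
```

Request:
{"op": "move_arm", "data": {
  "series": [
    [[0, 0, 0.5], 0, 0],
    [[0, 0, 0.5], 0, 0]
  ]
}}

```text
time_s: 31.15
eef_pos: [425.5, 62.8, 139.2]
ee_rot: [0.0, 0.751, 0.66, -0.0]
force: [-11.7, -0.9, 9.5]
grip_width: 0.144
```

Request:
{"op": "move_arm", "data": {
  "series": [
    [[0, 0, 0.5], 0, 0],
    [[0, 0, 0.5], 0, 0]
  ]
}}

```text
time_s: 31.4
eef_pos: [425.5, 62.8, 139.1]
ee_rot: [0.0, 0.751, 0.66, -0.0]
force: [-13.5, 0.2, 14.5]
grip_width: 0.146
```

On the rubber now: a sharp rise to 14.5 N at bar angle of about 0. I'll relax the force and then open slightly.

Request:
{"op": "move_arm", "data": {
  "series": [
    [[0, -0.2, -0.5], 0, 0],
    [[0, -0.6, -1.1], 0, 0],
    [[0, -0.6, -1.1], 0, 0]
  ]
}}

```text
time_s: 31.78
eef_pos: [425.4, 62.8, 139.4]
ee_rot: [0.001, 0.751, 0.66, 0.0]
force: [-4.7, -0.7, 0.3]
grip_width: 0.148
```

Request:
{"op": "move_arm", "data": {
  "series": [
    [[0, 0, 0], 0, 0.18],
    [[0, 0, 0], 0, 0.22],
    [[0, 0, 0], 0, 0.26],
    [[0, 0, 0], 0, 0.3],
    [[0, 0, 0], 0, 0.3],
    [[0, 0, 0], 0, 0.3]
  ]
}}

```text
time_s: 32.52
eef_pos: [425.0, 62.9, 138.8]
ee_rot: [0.0, 0.751, 0.66, 0.0]
force: [-0.6, -0.0, -0.4]
grip_width: 0.298
```

```bash
python3 - <<'E'
from h import *
a,d=snap('scene','scene9')
cv2.imwrite('pics/s9c.png',cv2.resize(a[110:270,170:370,::-1],None,fx=3.7,fy=3.7,interpolation=cv2.INTER_CUBIC))
E
python3 go.py
```

```text
t 32.575 pos [425.   62.9 138.8] heading -7.36 tilt [ 0. -0. -1.] F [0.9 0.6 1.1] g 0.302 j [-0.13  0.33  1.97 -0.    0.84  0.  ]
```

View pics/s9c.png

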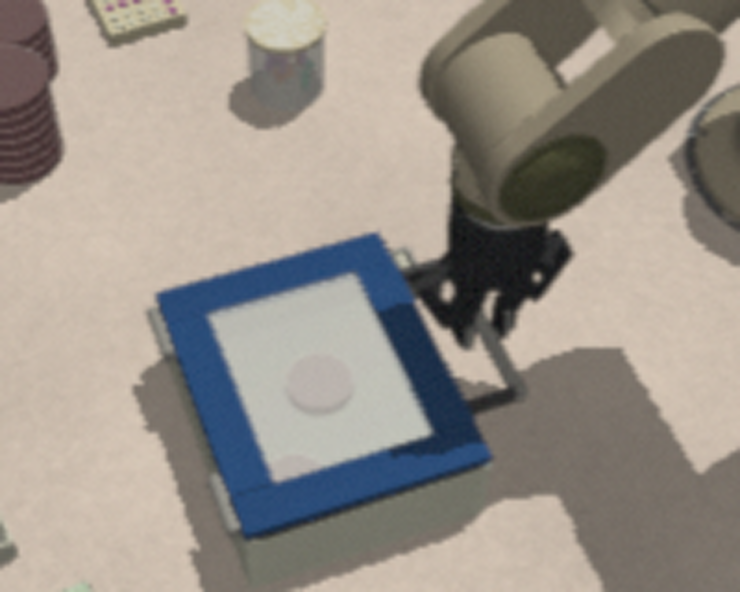

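The cover sits flush on the chamber, the fingers are open around the bar at (490,330), and the force is about 0. Withdrawing straight up.

Request:
{"op": "move_arm", "data": {
  "series": [
    [[0, 0, -3], 0, 0.3],
    [[0, 0, -10], 0, 0.3],
    [[0, 0, -20], 0, 0.3],
    [[0, 0, -35], 0, 0.3],
    [[0, 0, -60], 0, 0.3],
    [[0, 0, -90], 0, 0.3],
    [[0, 0, -120], 0, 0.3],
    [[0, 0, -145], 0, 0.3],
    [[0, 0, -160], 0, 0.3]
  ]
}}

```text
time_s: 33.7
eef_pos: [425.0, 62.9, 300.7]
ee_rot: [0.001, 0.751, 0.66, 0.001]
force: [0.8, -0.0, 0.3]
grip_width: 0.302
```

```bash
python3 - <<'E'
from h import *
for n in('scene','top'): snap(n,n+'10')
from ov import *
overlay([569.5,43,-.1318],0.0,'10','10')
d=np.load('pics/scene10.npy')
k=(225,260,100,130)
# plane of cover from blue pixels in scene
im=cv2.imread('pics/scene10.png').astype(int)
m=(im[...,0]>im[...,2]+35)&(d>0)
yy,xx=np.where(m); W=np.array([px2w('scene',x,y,d=d[y,x]) for y,x in zip(yy,xx) if 200<x<310 and 160<y<260])
c,s=np.cos(-.1318),np.sin(-.1318)
X=(W[:,0]-569.5)*c+(W[:,1]-43)*s; ok=(abs(X)<110)&(W[:,2]<150)&(W[:,2]>40)
for lo in range(-100,100,25):
  q=ok&(X>lo)&(X<lo+25); print(lo,q.sum(),np.median(W[q,2]).round(1))
E
python3 go.py
```

```text
-100 502 88.7
-75 260 89.2
-50 156 89.5
-25 157 89.3
0 157 90.0
25 173 90.2
50 344 90.6
75 572 91.0
t 33.8 pos [425.3  62.9 300.7] heading -7.35 tilt [ 0.004 -0.    -1.   ] F [-0.9 -0.8 -0.6] g 0.3 j [-0.13  0.1   1.77 -0.    1.27  0.  ]
```

View pics/ov_scene_10.png

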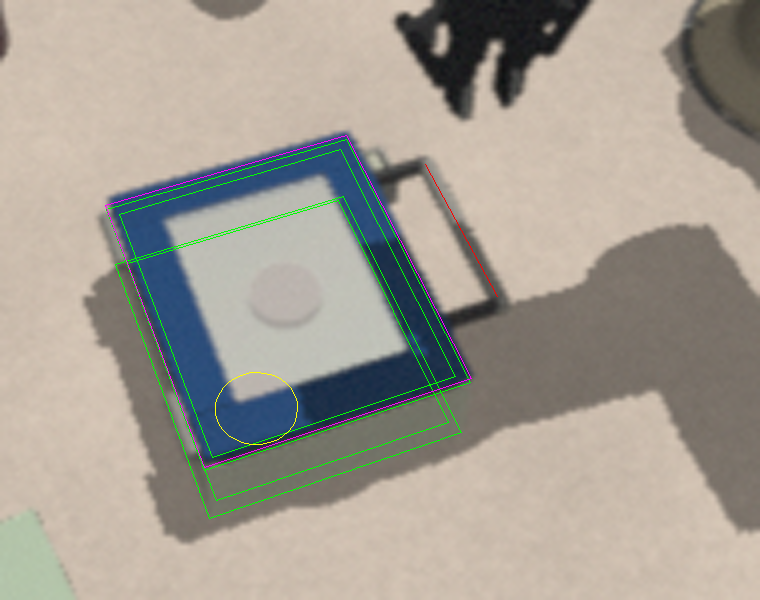

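View pics/scene10.png

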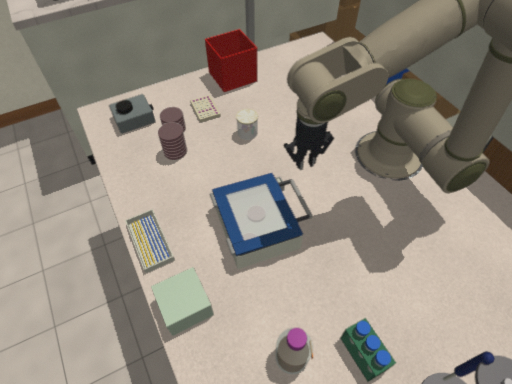

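The cover lies flush on the chamber. The depth plane gives an angle of about -0.01, the plate is visible lying flat through the window, and nothing else has moved. Handing in.

```bash
python3 -c "
from rig import ctrl
print(ctrl.finish_job())"
```

```text
the job is handed in; nothing more can be done
None
```

The culture plate is in the chamber and the cover is shut past the catch. I handed the job in at about 34 s; it gives no verdict.

- **Plate:** I laid it flat on the chamber floor beside the stack. It shows lying flat in the picture taken after release, and again through the closed window.
- **Lowering the cover:** I held it by the bar the whole way down, and the force readings stayed under about 9 N. Its weight came onto the catch at an angle of about 0.06.
- **Pressing it home:** The push peaked at about 12.6 N, then fell to a pull of about -11 N as the roller passed. It rose to 14.5 N on the rubber, below the 25 N limit, and I eased the load off before letting go.
- **Last checks:** After the gripper withdrew, the cover stayed shut, at about -0.004 by bar height and about -0.01 by depth image; both are inside the shut range. The tool force was about 0. The other things on the bench looked unmoved in the last scene picture.
- **Disagreement:** The two cameras differed by about 5 mm on where the plate first lay, so I used the average, and the grasp held.

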